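# Flip the temperature logger display-up against the tray's high wall

### The job

The flat temperature logger lies display-down in the blue tray. Without pinching or lifting it, gently push it along the tray floor into the foot of the high wall until it rides up and stands leaning on that wall; then reach over the wall behind its upper edge and tip it back, so that it falls over and lies flat in the tray with its display up. Leave the vials and everything else where they are.

Things in the scene. Friction and masses are not known exactly. Their poses are not given: they have to be found in the camera images.
- tray: Fixed blue plastic tray, 280 mm wide, with one high wall and three low rims (14 mm high). Origin: at table height under the middle of the line where the high wall's foot meets the floor. x axis: level, square to the high wall, pointing towards it; y along the wall; z up. The floor surface is at z = 4 mm, from x = -190 mm (inside of the opposite rim) to 0 and y = -135 to 135 mm.
- wall_top (a point): Middle of the high wall's rounded top edge, at x = 32, z = 50 mm of the tray (axes as the tray). The wall is polished and curves up through x, z = 0, 4 (42 degrees); 13, 16; 21, 26; 26, 36; 29, 48 mm (72 degrees). Its back is at x = 34; behind it 100 mm of table are free. A plate pushed low at its rear end up to the foot rides up and stays leaning here, about 56 degrees from level.
- logger: White plastic temperature logger, a plate 90 x 64 x 10 mm, about 80 g. Origin at its centre. x axis along the 90 mm length, y along the 64 mm width, z out of its plain back (all white: battery hatch seam, four small screws); the display (dark frame, 40 x 46 mm) and two round grey keys are on the -z face. It starts flat on the tray floor with z up (display down), its length roughly square to the high wall. At the end z must point down.
- logger_end_a (a point): Middle of the logger's end face at its x = +45 mm; it starts as the end nearer to the high wall.
- logger_end_b (a point): Middle of the logger's end face at its x = -45 mm; it starts as the end away from the high wall.
- vial_1: Small capped glass vial, 24 mm diameter, 46 mm tall, standing in the tray beside one low side rim. Origin at its underside. Leave alone.
- vial_2: The same kind of vial, standing beside the opposite side rim of the tray. Leave alone.
- vial_3: Larger capped vial, 28 mm diameter, 55 mm tall, on the table. Leave alone.
- carton: White carton, 70 x 100 x 50 mm, on the table. Leave alone.
- syringe: Capped syringe, about 140 mm long and 16 mm high, lying on the table. Leave alone.
- gel: Hand gel bottle, 64 mm diameter, 150 mm tall, on the table. Leave alone.
Not all that is in view belongs to the job. Several things have the shape of the logger; the one meant has the colours described above.

How it is judged:
On the way:
1. the logger stands leaning on the high wall, more than 45 degrees from level, its upper end over the wall (angle between logger's own z axis and vertical between 0.785 and 1.5 rad and x of logger_end_a in the frame of tray above 0.01 m and height (world z) of logger_end_a above 0.055 m), for 0.2 s.
At the end, for the whole second after the job is handed in: The logger lies at rest flat on the tray floor (within 5 degrees) with its display up, wholly in the tray and off the wall; vials, carton, syringe and bottle are within 20 mm of where they were and upright (angle between logger's own z axis and vertical above 3.05 rad and height (world z) of logger below 0.013 m and linear speed of logger below 0.02 m/s and angular speed of logger below 0.2 rad/s and x of logger in the frame of tray between -0.145 and 0 m and y of logger in the frame of tray between -0.11 and 0.11 m and distance of each of vial_1, vial_2, vial_3, carton, syringe, gel from where it was at the start of the episode below 0.02 m and angle between each of vial_1, vial_2, vial_3, carton, gel's own z axis and vertical below 0.2 rad); the robot touches nothing.
It fails at once if the logger is lifted or carried: both of its ends are more than 40 mm above the table at once (height (world z) of each of logger_end_a, logger_end_b above 0.04 m).
It fails at once if the logger is pinched or forced: the fingers press on it with more than 40 N (contact force between the fingers and logger above 40 N).
It fails at once if a vial, the carton, the syringe or the gel bottle is moved more than 20 mm (distance of any of vial_1, vial_2, vial_3, carton, syringe, gel from where it was at the start of the episode above 0.02 m).
It also fails if it takes over 54 s, if anything falls off the work surface, if the arm or the gripper's body presses on something with over 40 N, if the wrist force passes 120 N, or if a joint passes its speed limit or range.

### The arm

A 7-joint arm with a two-finger parallel gripper is mounted at the origin on the work surface. World frame = base frame: x ahead of the robot, y to its left, z up, the work surface at z = 0. Lengths are in m, angles in rad, forces in N, time in s.
With the tool pointing down it reaches from about 0.425 to 0.925 m from the base axis. Payload 6.8 kg.
Tool frame: the origin (TCP) lies on the centre line of the jaws, within the pads' length; the fingertips stand bot.finger_overhang ahead of it and the grasp point (between the pads) lies 3 mm ahead of it (bot.finger_overhang is the distance from the TCP to the fingertips, in m); z points along the fingers, y is the direction in which the jaws open and shut (so a half turn about z gives the same grasp; the last joint's range is limited). The gripper opens to 85 mm and grips with 20 to 120 N. Pads are 22 mm wide; open, the fingers measure 114 mm over their backs; the gripper's body (76 mm by 85 mm) begins 54 mm behind the grasp point. The pads swing forward as they close: fully open they stand 13 mm farther back than shut.
Start: joints at [-1.274, 0.477, 0.022, 1.555, -0.011, 1.109, -0.083], TCP at [0.266, 0.62, 0.253] pointing down, gripper open.
Joint ranges: [-2.96, 2.96], [-0.34, 2.1], [-1.41, 1.46], [0.24, 2.44], [-1.37, 4.51], [0.17, 1.92], [-2.96, 2.96]. Speed limits (rad/s): [2.39, 2.39, 3.14, 3.14, 3.14, 3.14, 3.14].

### API

Orientations are given as a unit quaternion [w, x, y, z].
In Python, from station import bot gives the robot as it stands.
- The arm moves only by the tool drive_tool, never from a script. Its argument "increments" is text: rows parted by semicolons, each of 4 numbers parted by spaces: the shift along the world's x, y, z in m, then the turn about the world's z in rad. In form: tx ty tz spin; .... A call has 1 to 12 rows; each row shifts and turns the commanded pose from where the row before left it; what a row does not reach is not made up. A row lasts 1/12 s, in which the tool goes at most 41.7 mm and 7.16 degrees, less where a joint would pass 70% of its speed; a pose out of reach is approached as far as the arm can. A call is refused whole if a number of a shift passes 0.0417 or a number of a turn 0.125, either way. A call with a gripper value outside its range is refused whole. "grip" is the opening, from 0 (shut) to 1 (fully open), set as the call begins (left out, the last holds). The fingers move at their own pace and stop on an object; "squeeze" is the grip in N (left out, the last holds). Time passes only in rows, so rows that do not move let the fingers close. It gives the time, the measured TCP pose, the force and the opening at its end, in the units of the state.
- bot.get_obs(): the state, without advancing time (a new reading comes with each control period).
- bot.read_camera(name): name is "scene" or "top" or "wrist"; returns the picture (384x512x3 uint8, red, green, blue); there is no depth.
- bot.calibration(name): a dict with "fx", "fy", "cx", "cy" (pixels), "camera_from_world" (4x4, takes a point from world to camera coordinates). Camera axes: x right, y down, z forward; pixel columns grow to the right and rows downward; lengths in m; the calibration is good to about 2 mm. A picture is of the moment at which its call begins: read the wrist's pose just before it. calibration takes no time and is no camera call; for the wrist camera it gives the pose at the moment of the call.
- bot.hand_in(): hands the job in, once; it reports no verdict.
The state is a dict: "t": time; "q": joint angles; "joint_vel": joint speeds; "joint_torque": joint torques, N m; "eef_pos": TCP position; "tool_rot": TCP orientation; "contact_force": force on the tool from outside, world axes, zero at the start; "torque": the same for the moment, N m; "gripper_width": opening from 0.0 (shut) to 1.0 (fully open).
Only numpy, scipy, OpenCV 4.12 (cv2) and the standard library are available. Lean on these libraries where they do the work, as an engineer would, in place of code of your own. Each camera call takes 0.05 s, during which the arm holds its last target.

## Working session

There is one attempt and no reset: what is moved stays moved. The work goes in short steps, Python scripts to look and compute and a tool call to move; the robot and the scene stay as the last step left them, time stands still between calls to the robot, and variables do not carry over. Pictures are saved under pics/ and viewed, and the job is handed in when it is done.

Besides the shell and the picture viewer there is one more tool, called by a JSON object that holds its "op" and its "data". drive_tool: Moves the arm, as the interface text tells. Its arguments: {"type":"object","properties":{"increments":{"type":"string"},"grip":{"type":"number"},"squeeze":{"type":"number"}},"required":["increments"]}

```bash
mkdir -p pics; ls
python3 - <<'E'
from station import bot
import cv2
o=bot.get_obs()
print(o['t'],o['eef_pos'],o['tool_rot'],o['gripper_width'],bot.finger_overhang,o['contact_force'])
for n in('top','scene'):
    cv2.imwrite(f'pics/{n}0.png',cv2.resize(bot.read_camera(n)[:,:,::-1],(800,600),interpolation=cv2.INTER_CUBIC))
    c=bot.calibration(n);print(n,c)
E
```

```text
pics
0.0 [0.2656103  0.61993179 0.25230311] [-1.40464896e-04  2.01015066e-01  9.79587705e-01 -9.22518442e-04] 1.0041997344071931 0.022 [-0.2503108  -0.46837968  0.74739636]
top {'fx': 412.03735577597104, 'fy': 412.03735577597104, 'cx': 256.55731433707973, 'cy': 188.7944840290836, 'camera_from_world': array([[-0.02255048, -0.99954697, -0.01993326,  0.01629429],
       [-0.98564034,  0.02556534, -0.16691178,  0.5785554 ],
       [ 0.16734577,  0.01588308, -0.98577032,  0.95019894],
       [ 0.        ,  0.        ,  0.        ,  1.        ]])}
scene {'fx': 489.1100098130474, 'fy': 489.1100098130474, 'cx': 253.58869907862373, 'cy': 186.80059900945497, 'camera_from_world': array([[-0.36268621,  0.93190605, -0.0031336 ,  0.22854086],
       [ 0.55634749,  0.21382347, -0.80296762, -0.25876601],
       [-0.74762035, -0.29296865, -0.59601442,  1.66925146],
       [ 0.        ,  0.        ,  0.        ,  1.        ]])}
```

View pics/top0.png

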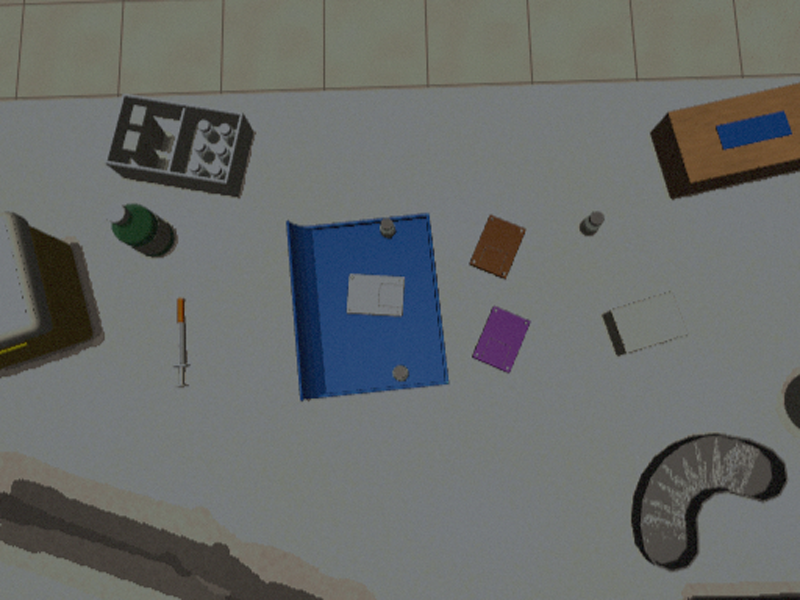

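View pics/scene0.png

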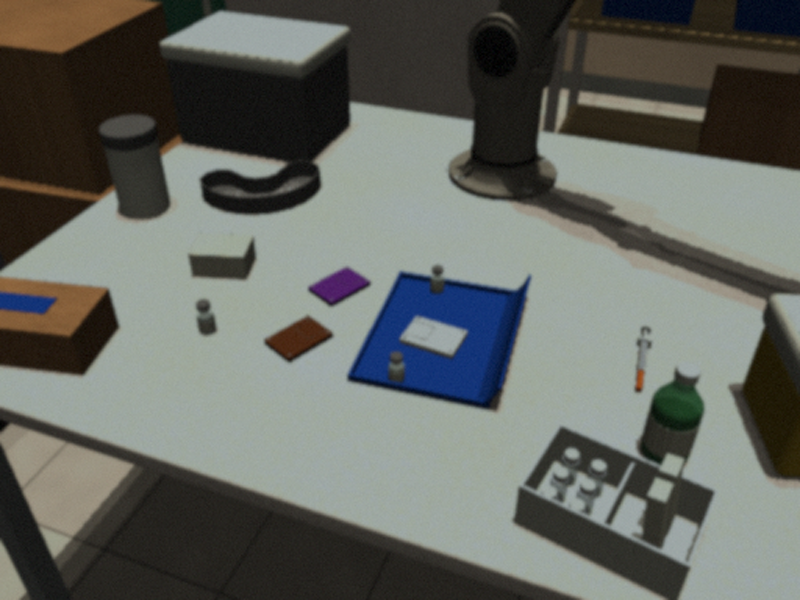

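The top picture shows the white logger in the tray at (376,295), with lookalikes in brown at (497,246) and purple at (501,339). The carton is at (645,325). The white plate in the tray fits the description. The high wall is on the left at x≈300, and the vials are at (388,229) and (400,373). I'll confirm in an enlarged crop.

```bash
cat > h.py <<'E'
import numpy as np, cv2
from station import bot
def ray(n,u,v,z,c=None):
    c=c or bot.calibration(n); T=c['camera_from_world'];R=T[:3,:3];o=-R.T@T[:3,3]
    d=R.T@np.array([(u-c['cx'])/c['fx'],(v-c['cy'])/c['fy'],1])
    return o+d*(z-o[2])/d[2]
def proj(n,p,c=None):
    c=c or bot.calibration(n);q=c['camera_from_world']@np.append(p,1)
    return np.array([c['fx']*q[0]/q[2]+c['cx'],c['fy']*q[1]/q[2]+c['cy']])
def crop(n,x0,y0,x1,y1,s,f,gain=1.8):
    im=bot.read_camera(n)
    k=np.clip(im[y0:y1,x0:x1,::-1].astype(float)*gain,0,255).astype(np.uint8)
    cv2.imwrite(f,cv2.resize(k,None,fx=s,fy=s,interpolation=cv2.INTER_CUBIC))
    return im
E
python3 - <<'E'
from h import *
im=crop('top',175,130,295,262,4.5,'pics/c1.png')
np.save('top.npy',im)
import cv2
hsv=cv2.cvtColor(im,cv2.COLOR_RGB2HSV)
m=((hsv[...,1]>120)&(abs(hsv[...,0].astype(int)-109)<12)).astype(np.uint8);m[:130]=0;m[262:]=0;m[:,:175]=0;m[:,295:]=0
c=max(cv2.findContours(m,0,1)[0],key=cv2.contourArea);print('tray',cv2.approxPolyDP(c,4,True)[:,0])
w=((hsv[...,1]<60)&(hsv[...,2]>90)).astype(np.uint8);w[:165]=0;w[210:]=0;w[:,:210]=0;w[:,265:]=0
c=max(cv2.findContours(w,0,1)[0],key=cv2.contourArea);r=cv2.minAreaRect(c);print(r);b=cv2.boxPoints(r)
for p in b: print(p,ray('top',*p,.014))
E
```

```text
tray [[274 137]
 [250 139]
 [253 149]
 [248 153]
 [243 140]
 [183 143]
 [192 255]
 [286 244]]
((239.87242126464844, 188.16897583007812), (35.468101501464844, 24.545804977416992), 3.3664605617523193)
[221.44829 199.37932] [0.56009594 0.09132526 0.014     ]
[222.88966 174.87587] [0.62258457 0.08715463 0.014     ]
[258.29657 176.95863] [ 0.61484313 -0.00223761  0.014     ]
[256.85516 201.46208] [0.55259272 0.00281149 0.014     ]
```

View pics/c1.png

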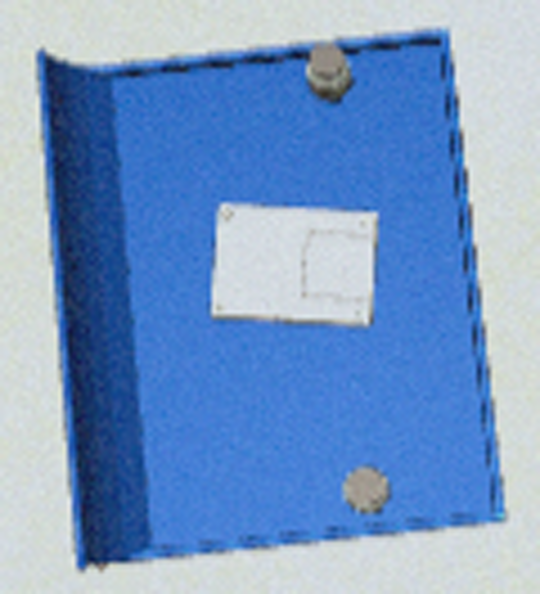

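Run:
```python
from h import *
def cr(x,y,z): return ray('top',175+x/4.5,130+y/4.5,z)
for nm,a,b in(('foot',cr(110,75,.004),cr(150,550,.004)),('rim',cr(447,30,.014),cr(505,518,.014)),('top',cr(40,50,.05),cr(80,570,.05)),('side+x',cr(447,30,.014),cr(60,60,.014+.0)),('logfront',cr(220,203,.014),cr(212,316,.014)),('logrear',cr(376,212,.014),cr(370,325,.014))):
    d=b-a;print(nm,a,b,np.linalg.norm(d),'mid',(a+b)/2,'ang',np.degrees(np.arctan2(d[1],-d[0])))
print('v',cr(328,55,.046),cr(366,488,.046))
print('syr',ray('top',181*.64,298*.64,0.01),ray('top',182*.64,387*.64,.01),'gel',ray('top',140*.64,222*.64,.15),ray('top',160*.64,240*.64,.0))
```

```text
foot [0.7007168 0.1482217 0.004    ] [0.43023167 0.1259781  0.004     ] 0.27139819971159285 mid [0.56547424 0.1370999  0.004     ] ang -4.70119361974174
rim [ 0.71896795 -0.04577574  0.014     ] [ 0.44284613 -0.06912534  0.014     ] 0.2771073090628315 mid [ 0.58090704 -0.05745054  0.014     ] ang -4.833584457287417
top [0.70310474 0.17966607 0.05      ] [0.41985826 0.15661397 0.05      ] 0.2841829818249649 mid [0.5614815  0.16814002 0.05      ] ang -4.652779678484726
side+x [ 0.71896795 -0.04577574  0.014     ] [0.70754536 0.1752513  0.014     ] 0.2213220045049443 mid [0.71325666 0.06473778 0.014     ] ang 87.04160928848891
logfront [0.62191039 0.08462971 0.014     ] [0.55792324 0.08968149 0.014     ] 0.06418625778461 mid [0.58991682 0.0871556  0.014     ] ang 4.514131921715891
logrear [ 0.61443399 -0.00288151  0.014     ] [0.55065544 0.00193874 0.014     ] 0.06396043836605234 mid [ 5.82544714e-01 -4.71385912e-04  1.40000000e-02] ang 4.3220723573263795
v [0.69692131 0.02116798 0.046     ] [0.45930879 0.00555595 0.046     ]
syr [0.58966875 0.35975385 0.01      ] [0.44646013 0.3531747  0.01      ] gel [0.67722601 0.37161924 0.15      ] [0.69032078 0.4020212  0.        ]
```

Confirmed: this is the white logger, back up, with the hatch seam and screws visible. The sides measure 64 and 88–90 mm. The tray frame also checks out: foot to wall top is 31 mm and the yaw is about 4.7°. Moving above the gap behind end b, with the jaws along the wall.

{"op": "drive_tool", "data": {"increments": "0.019 -0.038 0 -0.064; 0.019 -0.038 0 -0.064; 0.019 -0.038 0 -0.064; 0.019 -0.038 0 -0.064; 0.019 -0.038 0 -0.064; 0.019 -0.038 0 -0.064; 0.019 -0.038 0 -0.064; 0.019 -0.038 0 -0.064; 0.019 -0.038 0 -0.064; 0.019 -0.038 0 -0.064; 0.019 -0.038 0 -0.064; 0.019 -0.038 0 -0.064", "grip": 0.4, "squeeze": 20}}

```text
t: 1.15
eef_pos: [0.4898, 0.1712, 0.2534]
tool_rot: [-0.0, 0.555, 0.832, 0.0]
contact_force: [1.0, 0.8, 0.1]
gripper_width: 0.403
```

{"op": "drive_tool", "data": {"increments": "0.018 -0.038 0 -0.063; 0.018 -0.038 0 -0.063; 0.018 -0.038 0 -0.063; 0.018 -0.038 0 -0.063; 0.018 -0.038 0 -0.063; 0 0 0 0; 0 0 0 0"}}

```text
t: 1.73
eef_pos: [0.5789, -0.0182, 0.2531]
tool_rot: [0.0, 0.679, 0.734, -0.001]
contact_force: [-0.2, 0.4, 0.1]
gripper_width: 0.4
```

Run:
```python
from h import *
im=crop('wrist',0,0,512,384,1.5,'pics/w1.png',1.5)
```

```text
(no output)
```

View pics/w1.png

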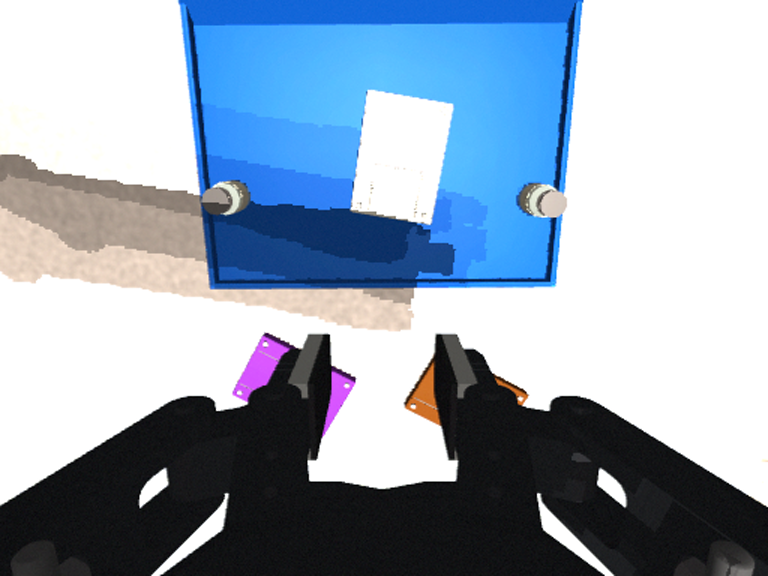

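Run:
```python
from h import *
o=bot.get_obs();print(o['eef_pos'])
O=np.array([.5655,.137]);a=np.radians(4.7);X=np.array([-np.sin(a),np.cos(a)]);Y=np.array([-np.cos(a),-np.sin(a)])
for nm,u,v,z in(('rearL',352,211,.014),('rearR',431,224,.014),('frL',367,90,.014),('frR',453,104,.014),('footL',198,23,.004),('footR',578,23,.004),('rimL',218,283,.014),('rimR',552,281,.014)):
    p=ray('wrist',u/1.5,v/1.5,z);d=p[:2]-O;print(nm,p.round(4),'tray',(d@X).round(4),(d@Y).round(4))
d=o['eef_pos'][:2]-O;print('tcp tray',d@X,d@Y)
for t in(-.158,-.163): print(O+t*X-.011*Y)
```

```text
[ 0.57842817 -0.01562774  0.25290437]
rearL [0.5541 0.0063 0.014 ] tray -0.1293 0.022
rearR [0.6161 0.0012 0.014 ] tray -0.1395 -0.0393
frL [0.5593 0.0943 0.014 ] tray -0.0421 0.0097
frR [0.6225 0.0899 0.014 ] tray -0.0516 -0.053
footL [0.4345 0.1304 0.004 ] tray 0.0042 0.1311
footR [0.7068 0.1527 0.004 ] tray 0.004 -0.1422
rimL [ 0.4502 -0.0602  0.014 ] tray -0.1871 0.131
rimR [ 0.7182 -0.0366  0.014 ] tray -0.1855 -0.1379
tcp tray -0.15317382717437605 -0.00037860696299632887
[ 0.5894093  -0.01956738]
[ 0.58981899 -0.02455057]
```

{"op": "drive_tool", "data": {"increments": "0.005 -0.004 -0.032 0; 0.005 -0.004 -0.032 0; 0 0 -0.032 0; 0 0 -0.032 0; 0 0 -0.032 0; 0 0 -0.032 0; 0 0 0 0; 0 0 0 0"}}

```text
t: 2.45
eef_pos: [0.5872, -0.0212, 0.0603]
tool_rot: [-0.002, 0.676, 0.737, -0.001]
contact_force: [0.6, -1.2, 0.2]
gripper_width: 0.4
```

Run:
```python
from h import *
o=bot.get_obs();print(o['eef_pos'],o['contact_force'],o['tool_rot'],bot.finger_overhang)
im=crop('scene',210,150,360,280,5,'pics/s2.png',1.3)
crop('wrist',0,0,512,384,1.5,'pics/w2.png',1.3)
```

```text
[ 0.58717296 -0.02120754  0.06030883] [ 0.57148185 -1.16978814  0.1574177 ] [-0.00166723  0.67624415  0.73667487 -0.00109798] 0.022
```

View pics/s2.png

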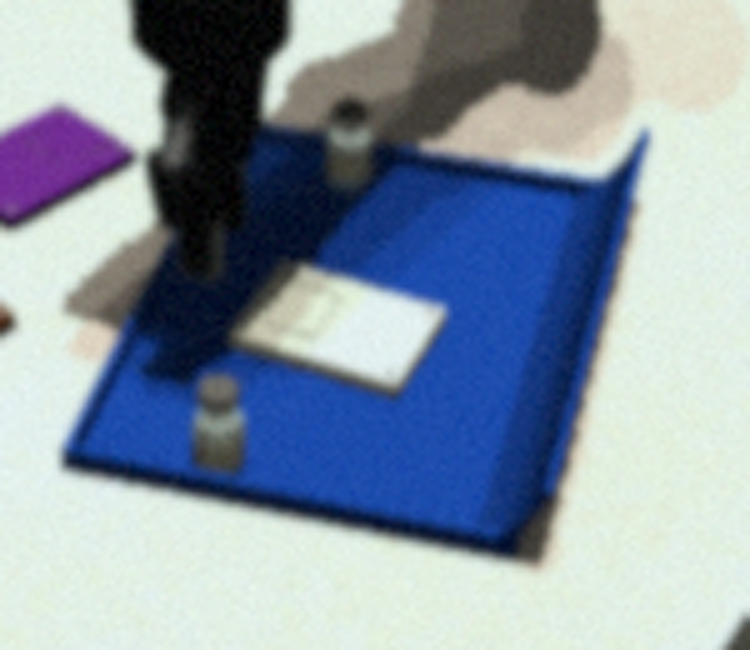

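View pics/w2.png

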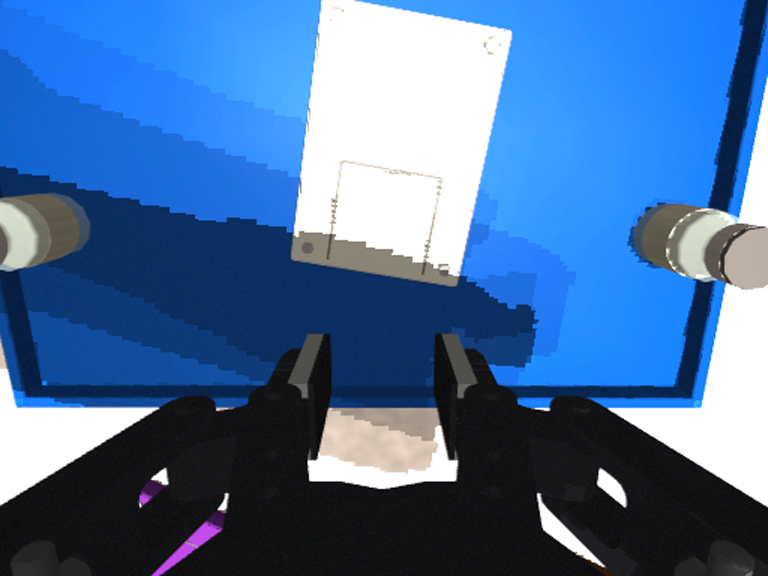

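Run:
```python
from h import *
o=bot.get_obs();print(o['eef_pos'])
for nm,u,v,z in(('rearL',292,260,.014),('rearR',457,286,.014),('rimL',40,388,.014),('rimR',680,386,.014)):
    print(nm,ray('wrist',u/1.5,v/1.5,z))
for z in (.015,.025,.035,.045): print(z,ray('scene',210+203/5,150+276/5,z), proj('wrist',[.6057,-.0212,z])*1.5, proj('wrist',[.5687,-.0212,z])*1.5)
```

```text
[ 0.58967747 -0.02210557  0.06306911]
rearL [0.55462846 0.00268817 0.014     ]
rearR [ 0.61763497 -0.00221433  0.014     ]
rimL [ 0.4549753  -0.05883455  0.014     ]
rimR [ 0.71313658 -0.03652725  0.014     ]
0.015 [ 0.58069949 -0.02728116  0.015     ] [420.82247585 331.00921156] [325.81013204 323.57267773]
0.025 [ 0.59226885 -0.02264017  0.025     ] [423.10479622 340.9691636 ] [322.69830555 333.1632831 ]
0.035 [ 0.60383822 -0.01799918  0.035     ] [425.66096086 352.12416074] [319.21096743 343.91121002]
0.045 [ 0.61540759 -0.0133582   0.045     ] [428.54340106 364.70301099] [315.27578241 356.0393948 ]
```

{"op": "drive_tool", "data": {"increments": "0.002 0 -0.012 0; 0.002 0 -0.01 0; 0 0 -0.006 0; 0 0 -0.002 0; 0 0 0 0"}}

```text
t: 2.97
eef_pos: [0.5921, -0.0231, 0.0306]
tool_rot: [-0.0, 0.677, 0.736, -0.0]
contact_force: [0.1, 0.1, 0.4]
gripper_width: 0.4
```

Run:
```python
from h import *
for i in range(3):
    o=bot.get_obs();print(o['t'],o['eef_pos'],o['contact_force'])
    im=crop('wrist',150,140,362,299,3.7,'pics/w3.png',1.3)
im=crop('scene',210,150,360,280,5,'pics/s3.png',1.3)
```

```text
2.9667 [ 0.59210526 -0.02307164  0.03061045] [0.10944902 0.11218311 0.42681446]
3.0167 [ 0.59237892 -0.02320954  0.03101316] [-0.58119586  0.44951111  0.72407961]
3.0667 [ 0.59260585 -0.02317894  0.03131293] [ 0.50851242 -0.68391799  0.52182723]
```

View pics/s3.png

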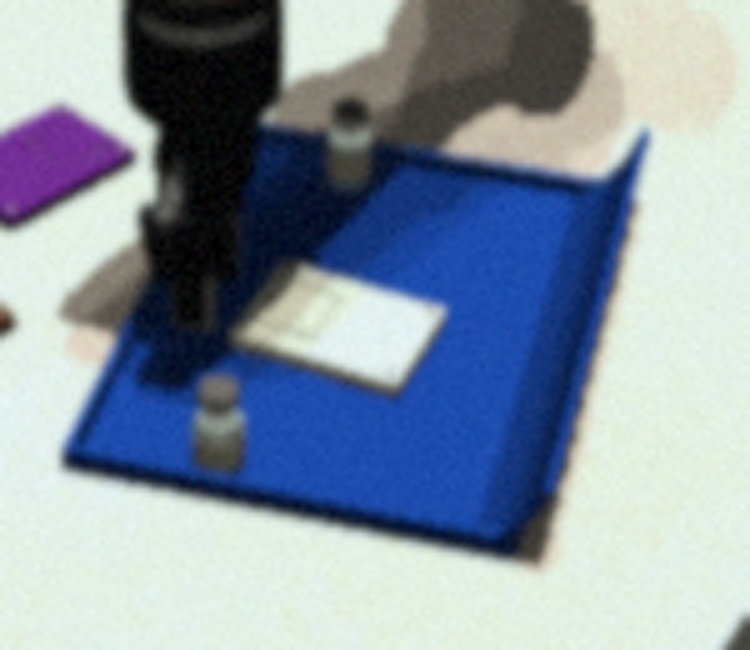

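View pics/w3.png

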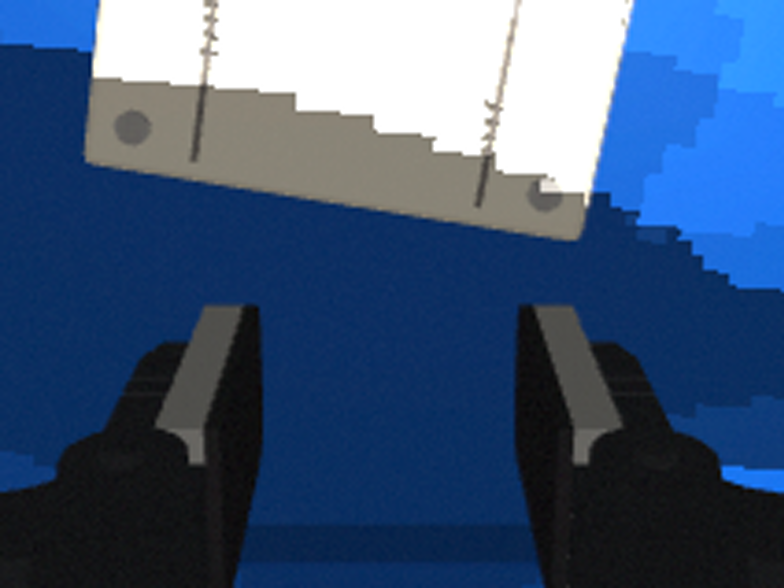

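The fingertips are about 9 mm above the table behind the rear face, with an 8 mm gap. Pushing gently along the tray.

{"op": "drive_tool", "data": {"increments": "-0.0004 0.005 -0.001 0; -0.0004 0.005 -0.001 0; -0.0004 0.005 0 0; -0.0004 0.005 0 0; -0.0004 0.005 0 0; -0.0004 0.005 0 0; -0.0004 0.005 0 0; -0.0004 0.005 0 0; -0.0004 0.005 0 0; 0 0 0 0"}}

```text
t: 4.0
eef_pos: [0.5889, 0.0236, 0.0292]
tool_rot: [-0.0, 0.677, 0.736, 0.0]
contact_force: [-0.0, -0.0, -1.0]
gripper_width: 0.4
```

Run:
```python
from h import *
o=bot.get_obs();print(o['t'],o['eef_pos'],o['contact_force'])
im=crop('wrist',0,0,512,384,1.5,'pics/w4.png',1.1)
```

```text
4.0 [0.58889364 0.02361008 0.02920393] [-0.0140524  -0.02824299 -1.04860907]
```

View pics/w4.png

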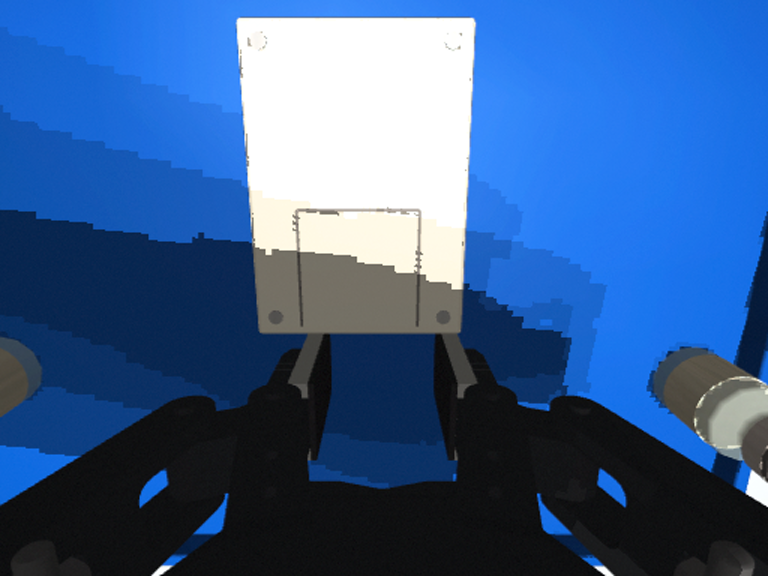

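Logger is now squared to the wall, with both fingers in contact at row 333. Continuing.

{"op": "drive_tool", "data": {"increments": "-0.0005 0.006 0 0; -0.0005 0.006 0 0; -0.0005 0.006 0 0; -0.0005 0.006 0 0; -0.0005 0.006 0 0; -0.0005 0.006 0 0; -0.0005 0.006 0 0; -0.0005 0.006 0 0; -0.0005 0.006 0 0; 0 0 0 0"}}

```text
t: 4.88
eef_pos: [0.5843, 0.0779, 0.0292]
tool_rot: [-0.0, 0.677, 0.736, 0.0]
contact_force: [0.6, -0.3, 0.2]
gripper_width: 0.398
```

Run:
```python
from h import *
o=bot.get_obs();print(o['t'],o['eef_pos'],o['contact_force'])
im=crop('wrist',0,0,512,384,1.5,'pics/w5.png',1.1)
im=crop('scene',210,150,360,280,5,'pics/s5.png',1.3)
```

```text
4.8833 [0.58430048 0.07793836 0.0291616 ] [ 0.64340684 -0.28032456  0.18174706]
```

View pics/w5.png

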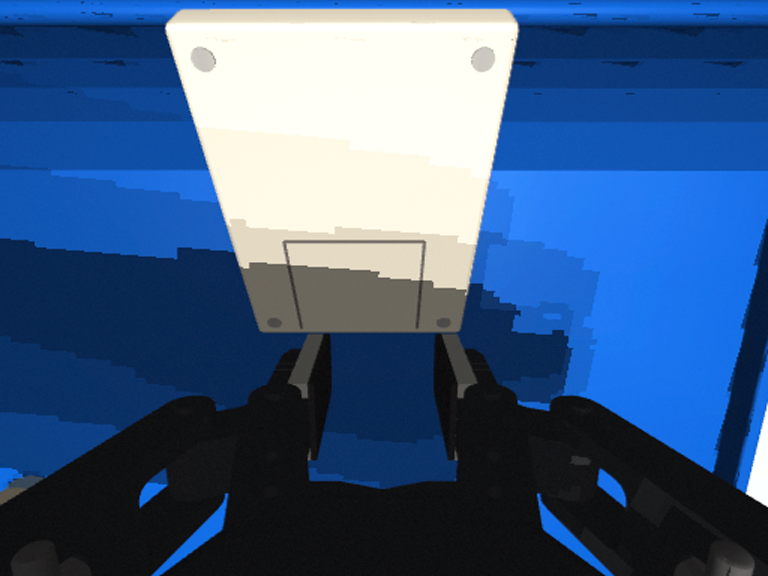

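View pics/s5.png

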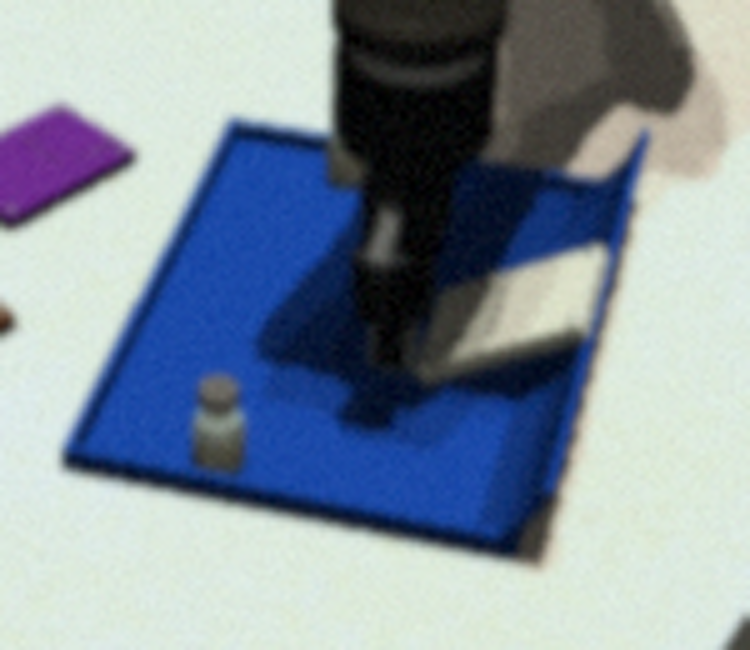

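Run:
```python
from h import *
print(bot.get_obs()['eef_pos'],ray('wrist',130/1.5,170/1.5,.004),ray('wrist',640/1.5,170/1.5,.004),ray('wrist',340/1.5,331/1.5,.010))
```

```text
[0.58454351 0.07681892 0.02933492] [0.50309202 0.13147194 0.004     ] [0.659173   0.14459492 0.004     ] [0.57089099 0.08657177 0.01      ]
```

{"op": "drive_tool", "data": {"increments": "-0.0005 0.006 0 0; -0.0005 0.006 0 0; -0.0004 0.005 0 0; -0.0004 0.005 0 0; -0.0003 0.004 0 0; -0.0003 0.004 0 0; 0 0 0 0"}}

```text
t: 5.57
eef_pos: [0.582, 0.1073, 0.0293]
tool_rot: [-0.0, 0.677, 0.736, 0.0]
contact_force: [0.6, -0.7, -1.1]
gripper_width: 0.404
```

Run:
```python
from h import *
o=bot.get_obs();print(o['t'],o['eef_pos'],o['contact_force'])
im=crop('wrist',0,0,512,384,1.5,'pics/w6.png',1.1)
im=crop('scene',210,150,360,280,5,'pics/s6.png',1.3)
```

```text
5.5667 [0.58202991 0.10731432 0.02925879] [ 0.55931142 -0.74626394 -1.05960833]
```

View pics/w6.png

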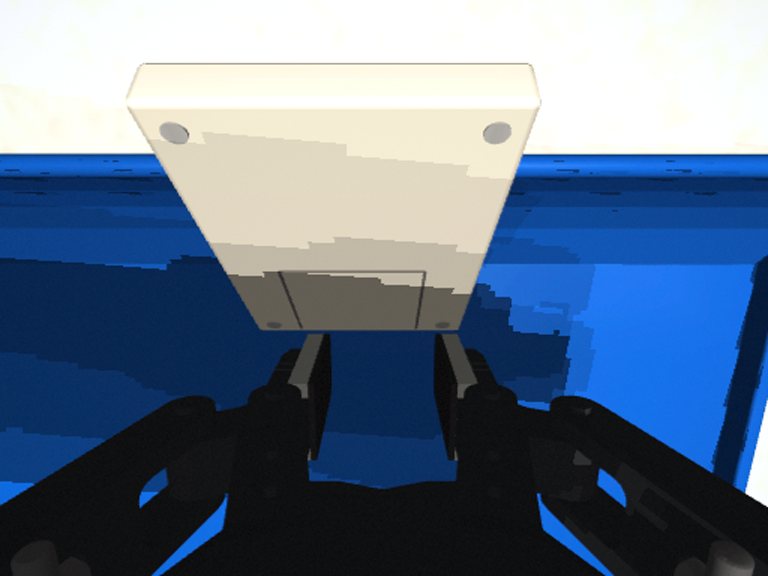

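View pics/s6.png

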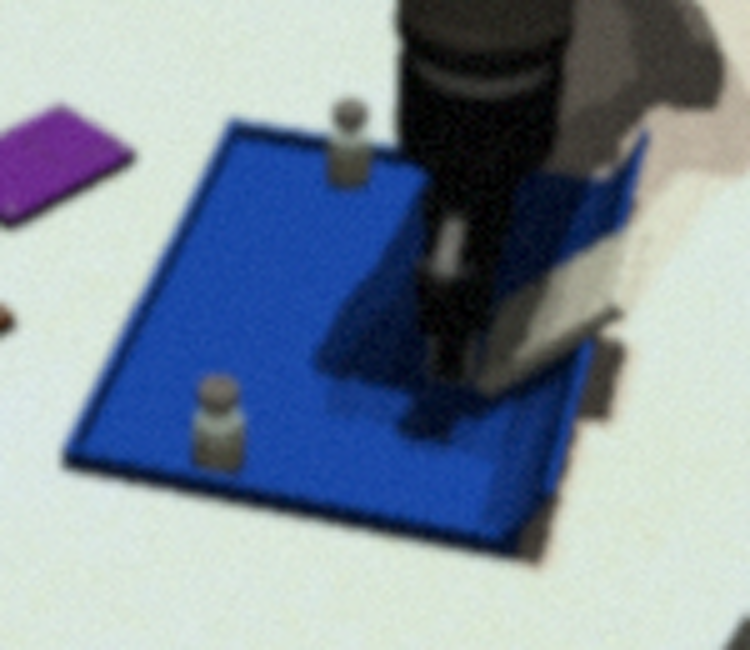

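{"op": "drive_tool", "data": {"increments": "-0.0002 0.003 0 0; -0.0002 0.003 0 0; -0.0002 0.002 0 0; 0 0.001 0 0; 0 0 0 0"}}

```text
t: 6.08
eef_pos: [0.5815, 0.1154, 0.0293]
tool_rot: [-0.0, 0.677, 0.736, 0.0]
contact_force: [0.6, 0.4, -0.1]
gripper_width: 0.403
```

Run:
```python
from h import *
o=bot.get_obs();print(o['t'],o['eef_pos'],o['contact_force'])
im=crop('wrist',0,0,512,384,1.5,'pics/w7.png',1.1)
im=crop('scene',210,150,360,280,5,'pics/s7.png',1.3)
```

```text
6.0833 [0.58146891 0.11536324 0.02925627] [ 0.59008176  0.38340666 -0.10148664]
```

View pics/w7.png

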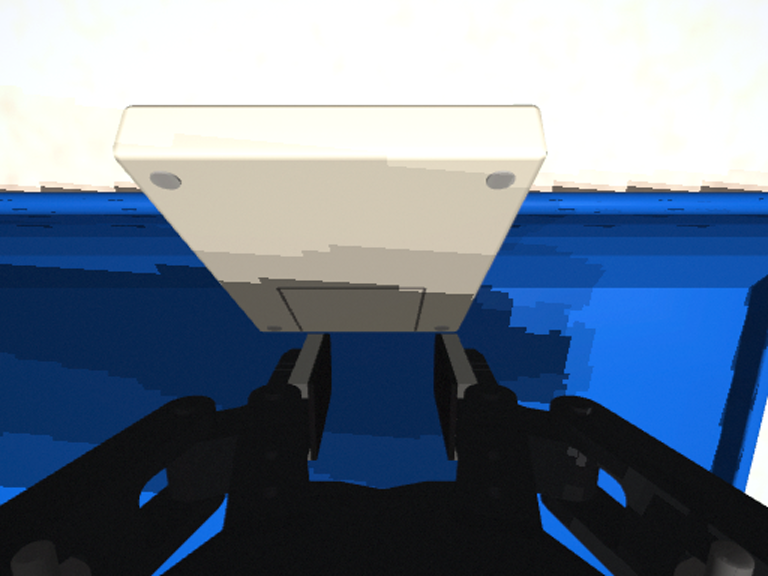

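View pics/s7.png

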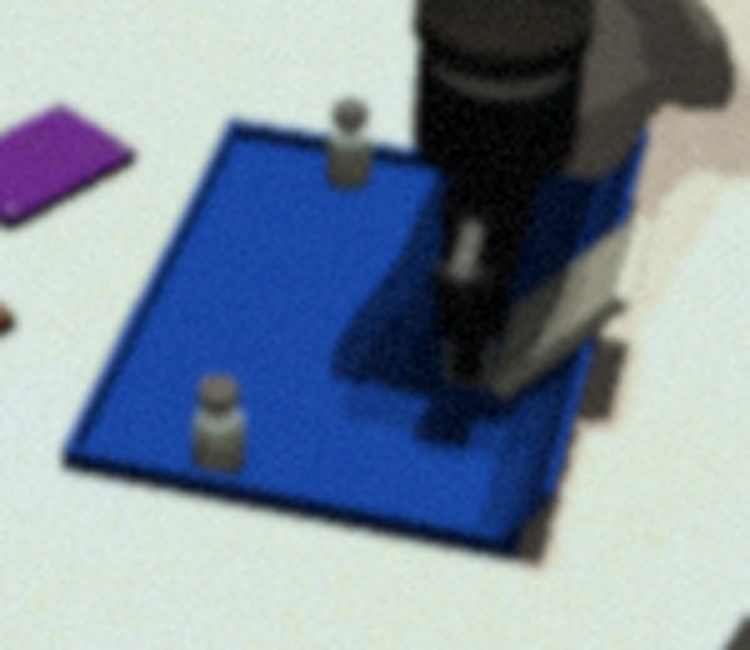

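```bash
cat >> h.py <<'E'
def pnp(px,s=1.5):
    c=bot.calibration('wrist');K=np.array([[c['fx'],0,c['cx']],[0,c['fy'],c['cy']],[0,0,1]])
    # order: end_a left, end_a right, end_b right, end_b left ; logger frame x to a, y to left, z=5mm
    obj=np.array([[45,32,5],[45,-32,5],[-45,-32,5],[-45,32,5]],float)/1000
    ok,r,t=cv2.solvePnP(obj,np.array(px,float)/s,K,None)
    T=np.eye(4);T[:3,:3]=cv2.Rodrigues(r)[0];T[:3,3]=t[:,0]
    W=np.linalg.inv(c['camera_from_world'])@T
    print('centre',W[:3,3].round(4),'ang',np.degrees(np.arccos(W[2,2])).round(1),'a',(W@[.045,0,0,1])[:3].round(4),'b',(W@[-.045,0,0,1])[:3].round(4))
    q=[proj('wrist',(W@[*p,1])[:3])*s for p in obj];print('resid',np.abs(np.array(q)-px).max().round(1))
E
python3 - <<'E'
from h import *
pnp([(114,157),(548,157),(460,332),(262,332)])
print(ray('wrist',130/1.5,288/1.5,.004),ray('wrist',640/1.5,288/1.5,.004))
E
```

```text
centre [0.5716 0.1561 0.041 ] ang 51.9 a [0.5689 0.1837 0.0764] b [0.5743 0.1285 0.0056]
resid 1.0
[0.49795768 0.13187155 0.004     ] [0.66474156 0.1457329  0.004     ]
```

It leans at about 52° with the lower edge about 5 mm from the foot. A little more push.

{"op": "drive_tool", "data": {"increments": "-0.0001 0.002 0 0; -0.0001 0.0015 0 0; -0.0001 0.001 0 0; 0 0 0 0"}}

```text
t: 6.52
eef_pos: [0.5812, 0.1198, 0.0293]
tool_rot: [-0.0, 0.677, 0.736, 0.0]
contact_force: [1.2, -0.6, -0.3]
gripper_width: 0.403
```

Run:
```python
from h import *
o=bot.get_obs();print(o['t'],o['eef_pos'],o['contact_force'])
im=crop('wrist',0,0,512,384,1.5,'pics/w8.png',1.1)
```

```text
6.5167 [0.58122887 0.11980868 0.02929247] [ 1.17542887 -0.56641158 -0.28632486]
```

View pics/w8.png

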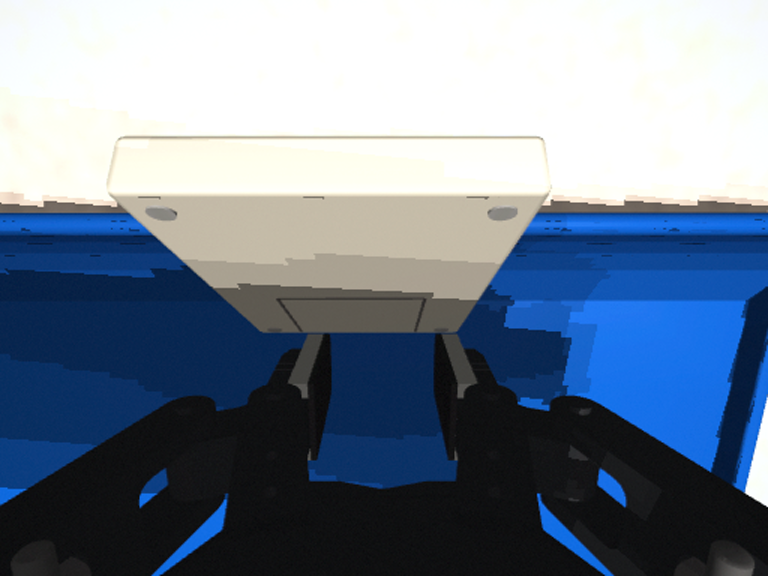

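Run:
```python
from h import *
pnp([(107,194),(552,194),(460,332),(262,332)])
print(ray('wrist',340/1.5,300/1.5,.004))
```

```text
centre [0.5714 0.1582 0.0426] ang 55.8 a [0.5689 0.1834 0.0798] b [0.5739 0.1331 0.0054]
resid 1.3
[0.56653896 0.13802083 0.004     ]
```

It leans at 55.8° with the upper end at z≈80 mm. Backing off to check that it stays.

{"op": "drive_tool", "data": {"increments": "0 -0.003 0 0; 0 -0.006 0 0; 0.001 -0.012 0 0; 0.001 -0.015 0 0; 0 0 0 0"}}

```text
t: 6.98
eef_pos: [0.5834, 0.0784, 0.0296]
tool_rot: [0.001, 0.679, 0.734, -0.001]
contact_force: [-0.6, -2.2, 0.1]
gripper_width: 0.397
```

Run:
```python
from h import *
o=bot.get_obs();print(o['t'],o['eef_pos'],o['contact_force'])
im=crop('wrist',0,0,512,384,1.5,'pics/w9.png',1.1)
```

```text
6.9833 [0.58344553 0.07835982 0.02960767] [-0.59426549 -2.22112295  0.05226842]
```

View pics/w9.png

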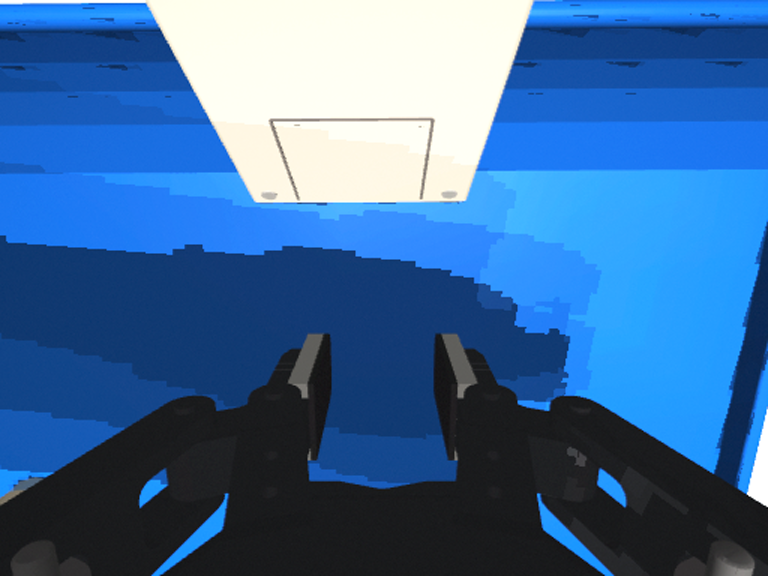

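The logger stays leaning by itself (lower edge at row 202, wall foot at row 172). Going up and over, behind the wall.

{"op": "drive_tool", "data": {"increments": "0 -0.01 0.02 0; 0 0 0.04 0; 0 0 0.04 0; 0 0 0.04 0; 0 0 0.04 0; -0.002 0.02 0.01 0; -0.003 0.035 0 0; -0.003 0.035 0 0; -0.003 0.035 0 0; -0.003 0.035 0 0; 0 0 0 0; 0 0 0 0"}}

```text
t: 8.03
eef_pos: [0.5681, 0.2371, 0.2189]
tool_rot: [-0.001, 0.675, 0.738, 0.0]
contact_force: [0.5, -0.7, -0.2]
gripper_width: 0.395
```

Run:
```python
from h import *
o=bot.get_obs();print(o['t'],o['eef_pos'],o['contact_force'],o['tool_rot'])
im=crop('top',160,110,320,270,3.7,'pics/t10.png',1.5)
im=crop('scene',210,110,390,280,4,'pics/s10.png',1.3)
```

```text
8.0333 [0.56810643 0.23706278 0.21887629] [ 0.52105706 -0.65336582 -0.1786592 ] [-5.90040524e-04  6.75051958e-01  7.37769954e-01  2.73751759e-05]
```

View pics/s10.png

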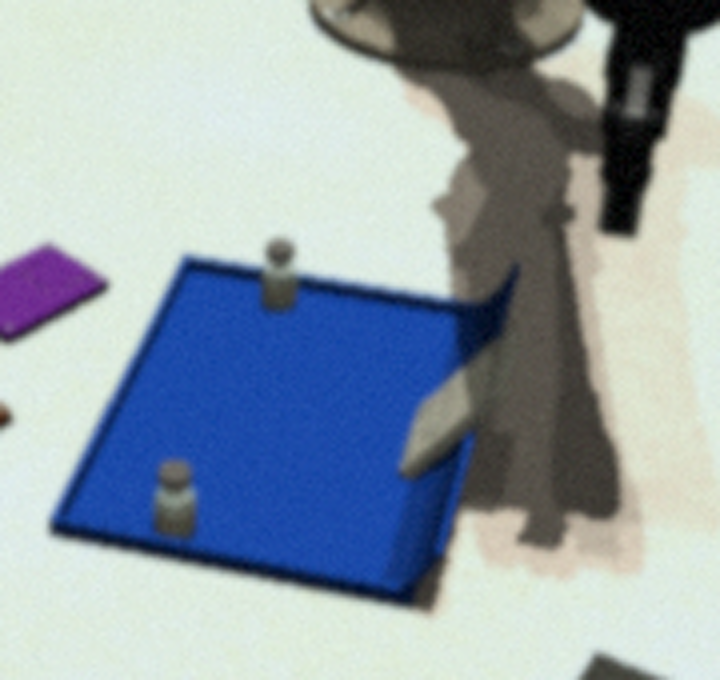

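View pics/t10.png

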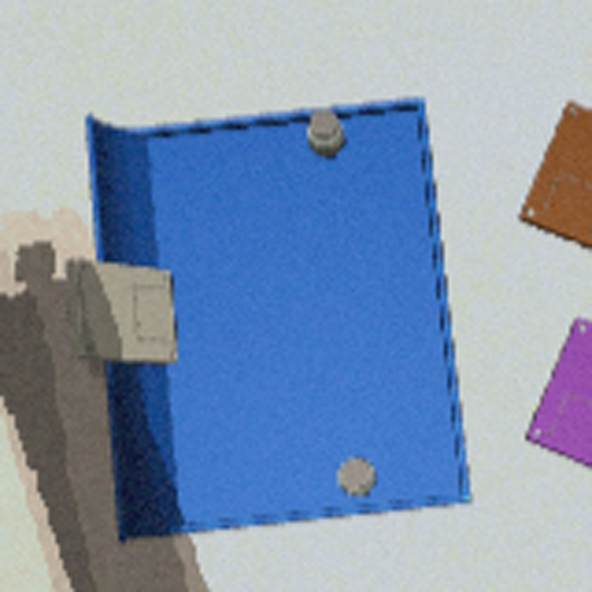

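{"op": "drive_tool", "data": {"increments": "0 0 -0.03 0; 0 0 -0.035 0; 0 0 -0.035 0; 0 0 -0.025 0; 0 0 -0.01 0; 0 0 0 0; 0 0 0 0"}}

```text
t: 8.72
eef_pos: [0.5701, 0.2323, 0.0851]
tool_rot: [0.0, 0.678, 0.735, 0.0]
contact_force: [1.3, -0.1, 1.0]
gripper_width: 0.4
```

Run:
```python
from h import *
o=bot.get_obs();print(o['t'],o['eef_pos'],o['contact_force'],o['tool_rot'])
im=crop('scene',260,130,390,250,5,'pics/s11.png',1.3)
```

```text
8.7167 [0.57005321 0.23234113 0.08506875] [ 1.27324753 -0.14870258  0.98452231] [3.32717594e-04 6.77869989e-01 7.35181715e-01 1.11436900e-04]
```

View pics/s11.png

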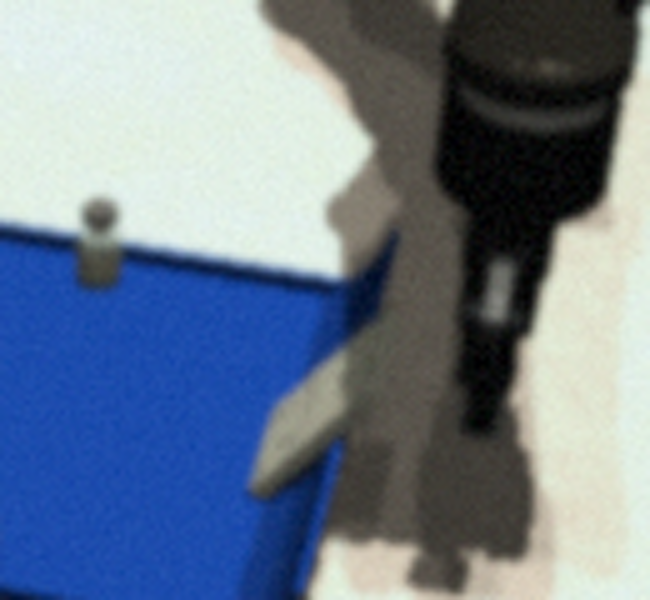

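The fingertips are behind the upper edge at z≈63 mm, above the 50 mm wall top and below the ~77 mm edge. Tipping back gently.

{"op": "drive_tool", "data": {"increments": "0.0005 -0.008 0 0; 0.0005 -0.008 0 0; 0.0005 -0.006 0 0; 0.0004 -0.005 0 0; 0.0004 -0.005 0 0; 0.0004 -0.005 0 0; 0.0004 -0.005 0 0; 0.0004 -0.005 0 0; 0.0004 -0.005 0 0; 0 0 0 0"}}

```text
t: 9.6
eef_pos: [0.5732, 0.1799, 0.0843]
tool_rot: [0.0, 0.678, 0.735, -0.0]
contact_force: [0.5, -0.3, -0.7]
gripper_width: 0.398
```

Run:
```python
from h import *
o=bot.get_obs();print(o['t'],o['eef_pos'],o['contact_force'],o['tool_rot'])
im=crop('scene',260,130,390,250,5,'pics/s12.png',1.3)
```

```text
9.6 [0.57324663 0.17985908 0.08428892] [ 0.54410245 -0.32016859 -0.68888076] [ 2.33975058e-04  6.77749919e-01  7.35292389e-01 -3.07335187e-04]
```

View pics/s12.png

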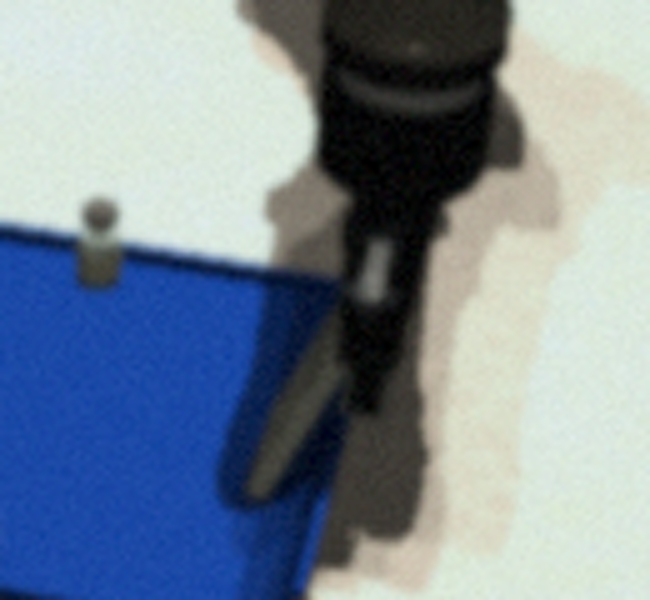

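{"op": "drive_tool", "data": {"increments": "0.0004 -0.005 0 0; 0.0004 -0.005 0 0; 0.0004 -0.005 0 0; 0.0004 -0.005 0 0; 0.0004 -0.005 0 0; 0.0004 -0.005 0 0; 0 0 0 0"}}

```text
t: 10.23
eef_pos: [0.5757, 0.1497, 0.0844]
tool_rot: [0.0, 0.678, 0.735, -0.0]
contact_force: [-0.4, -0.4, -0.5]
gripper_width: 0.405
```

Run:
```python
from h import *
o=bot.get_obs();print(o['t'],o['eef_pos'],o['contact_force'],o['tool_rot'])
im=crop('scene',260,130,390,250,5,'pics/s13.png',1.3)
```

```text
10.2333 [0.57569801 0.14968684 0.0843798 ] [-0.36400167 -0.39844191 -0.47306492] [ 2.85263722e-04  6.77846111e-01  7.35203720e-01 -2.42792757e-04]
```

View pics/s13.png

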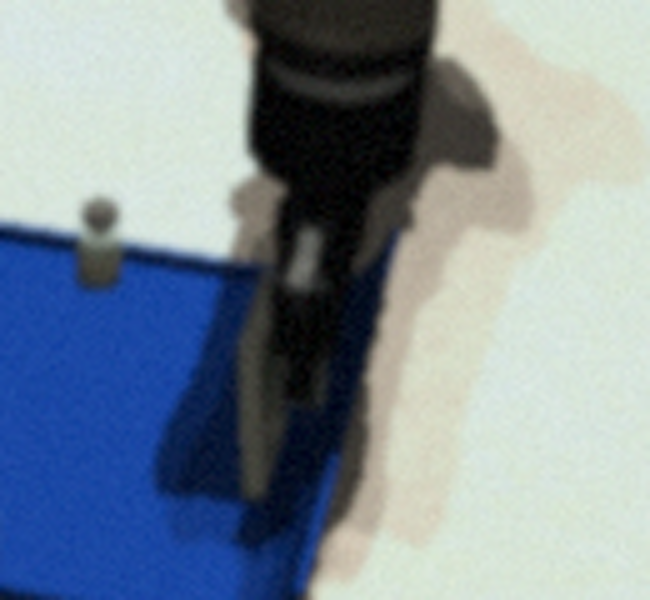

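Nearly vertical. Pushing on until it falls.

{"op": "drive_tool", "data": {"increments": "0.0004 -0.005 0 0; 0.0004 -0.005 0 0; 0.0004 -0.005 0 0; 0.0003 -0.004 0 0; 0.0003 -0.004 0 0; 0 0 0 0; 0 0 0 0; 0 0 0 0"}}

```text
t: 10.95
eef_pos: [0.5773, 0.1287, 0.0843]
tool_rot: [-0.0, 0.677, 0.736, 0.0]
contact_force: [0.2, 0.1, -0.8]
gripper_width: 0.401
```

Run:
```python
from h import *
o=bot.get_obs();print(o['t'],o['eef_pos'],o['contact_force'],o['tool_rot'])
im=crop('scene',210,130,360,270,4,'pics/s14.png',1.3)
```

```text
10.95 [0.57728265 0.12872524 0.08427798] [ 0.20749586  0.1175229  -0.82431894] [-1.01582442e-04  6.77099650e-01  7.35891330e-01  5.84812203e-05]
```

View pics/s14.png

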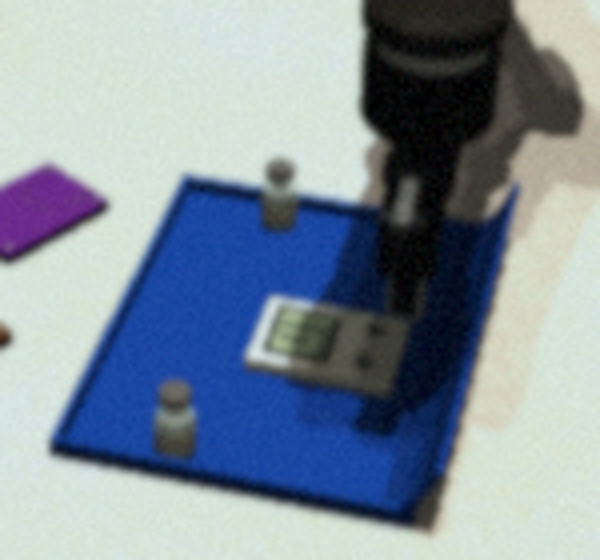

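It fell over display-up. Lifting clear and moving back to check from the top.

{"op": "drive_tool", "data": {"increments": "0 0 0.03 0; 0 0 0.04 0; 0 0 0.04 0; -0.01 0.03 0.03 0; -0.01 0.035 0 0; -0.01 0.035 0 0; -0.01 0.035 0 0; 0 0 0 0; 0 0 0 0; 0 0 0 0"}}

```text
t: 11.83
eef_pos: [0.5377, 0.2618, 0.2229]
tool_rot: [0.0, 0.677, 0.736, -0.0]
contact_force: [0.4, -0.5, -0.1]
gripper_width: 0.402
```

Run:
```python
from h import *
o=bot.get_obs();print(o['t'],o['eef_pos'],o['contact_force'],np.abs(o['joint_vel']).max())
im=crop('top',0,0,512,384,1.56,'pics/t15.png',1.4)
O=np.array([.567,.138]);a=np.radians(4.7);X=np.array([-np.sin(a),np.cos(a)]);Y=np.array([-np.cos(a),-np.sin(a)])
im0=np.load('top.npy');cv2.imwrite('pics/d15.png',cv2.resize(cv2.absdiff(im,im0)[:,:,::-1]*2,(768,576)))
```

```text
11.8333 [0.53770612 0.26181742 0.2228748 ] [ 0.38753107 -0.5323951  -0.08108685] 0.02541533884639802
```

View pics/t15.png

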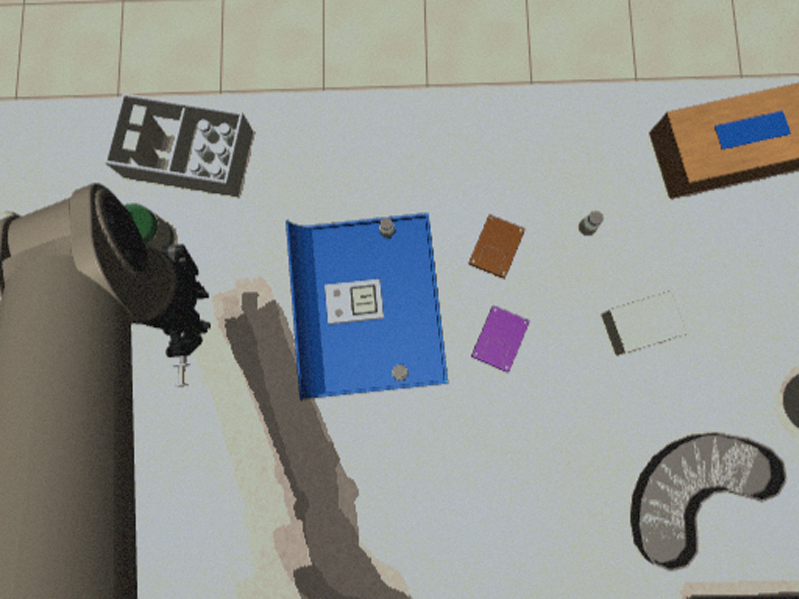

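View pics/d15.png

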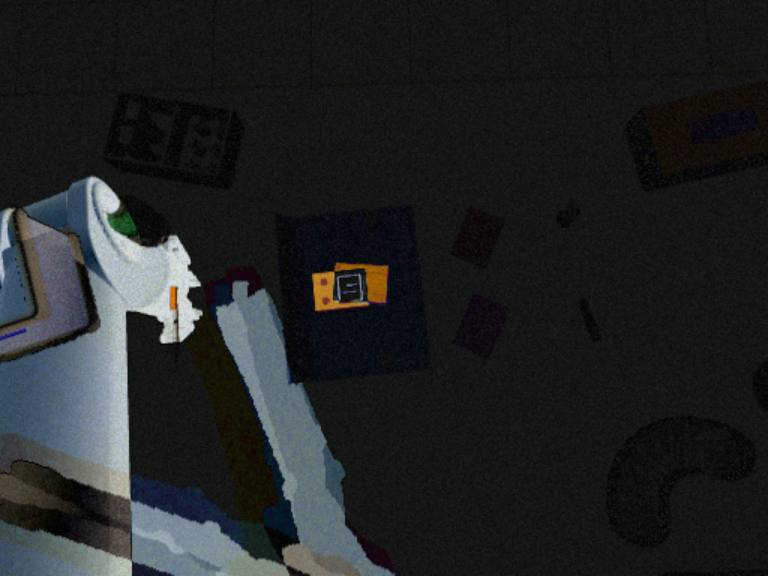

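The logger lies display-up at (354,301), clear of the wall foot at x≈316. Vials and carton show no difference from the first picture. Checking the pose numerically, then handing in.

Run:
```python
from h import *
O=np.array([.567,.138]);a=np.radians(4.7);X=np.array([-np.sin(a),np.cos(a)]);Y=np.array([-np.cos(a),-np.sin(a)])
P=[ray('top',u/1.56,v/1.56,.014)[:2] for u,v in((325,284),(328,325),(383,318),(380,279))]
print([np.linalg.norm(P[i]-P[i-1]).round(4) for i in range(4)])
for p in P+[np.mean(P,0)]: print((p-O)@X,(p-O)@Y)
print(bot.get_obs()['contact_force'])
print(bot.hand_in())
```

```text
[np.float64(0.0893), np.float64(0.067), np.float64(0.0887), np.float64(0.0638)]
-0.016972371469296654 -0.036827516291687075
-0.01609076427197243 0.030182890759605563
-0.10477193954124615 0.02837382082157203
-0.10629816513885791 -0.03538550160413039
-0.0610333101053433 -0.0034140765786599674
[-0.37910583 -0.6481798  -0.31218805]
the job is handed in; nothing more can be done
None
```

The logger now lies flat in the tray with its display up, and I handed the job in at about 12 s. The hand-in gave no verdict.

- **Standing it up:** I pushed it with two slightly open fingers low on its rear end, which squared it to the wall. It rode up to about 56° from level, upper end about 80 mm above the table. It stayed leaning by itself after I backed off.
- **Tipping it over:** I reached over the wall and pushed its upper edge back until it fell over. It was never gripped or lifted. The wrist force I read between moves stayed within about 2.5 N.
- **Final position:** From the top camera, the logger's centre is at x ≈ -61, y ≈ -3 mm in the tray. Its front edge is about 16 mm from the wall foot.
- **Other things:** Comparing the first and last top pictures, the three vials and the carton had not moved. The arm partly hid the syringe and the gel bottle in the last picture, so I could not fully check those two. The recorded forces gave no sign of touching them.
- **Disagreement in the measurements:** The top and wrist cameras put the tray about 4–5 mm apart at first. I used a value between the two.

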